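# Close the spacer canister and put it away in its crate

## Task

Put the loose plywood lid on the open aluminium canister so that it sits fully home and level on the rim, and stand the canister, lid on and upright, on the floor of the one empty cell of the plywood crate. Set both down gently rather than dropping them, leave the crate and its two closed canisters where they stand, and do not disturb the other things on the bench.

Things in the scene. Friction and masses are not known exactly. Their poses are not given: they have to be found in the camera images.
- canister: open round aluminium canister with a paper label band, 68 mm outside diameter, 110 mm tall; its top 12 mm is a narrower neck, 60 mm outside, 54 mm inside (3 mm wall), with the rim at its top. About 0.26 kg, some brass spacers in its lower half. Stands upright on the bench. Origin: centre of its underside; z up along its axis
- canister_rim (a point): centre of the canister's mouth, level with the rim, 110 mm above its underside
- lid: loose lid lying right way up, 50 g, 29 mm tall: below, a round plywood spigot (49 mm diameter, 8 mm deep, 2.5 mm play all round in the mouth), a plywood flange (62 mm diameter, 5 mm thick) that rests on the rim, on top an aluminium knob (28 mm diameter, 16 mm tall, lowest 4 mm a narrower neck). No catch: held on by its weight alone. Origin: centre of the spigot's underside; z up
- lid_seat (a point): centre of the underside of the lid's flange (8 mm above the lid's origin); it lies at the centre of the mouth, level with the rim, when the lid is seated
- lid_knob (a point): centre of the lid's knob, 8 mm above the flange's top and 21 mm above the lid's origin
- crate: loose plywood crate, 0.7 kg, 268 mm long (its own y) by 94 mm (x): a row of three square cells, 82 mm inside, 87 mm apart. Floor 6 mm thick; long sides 42 mm tall, dividers 36 mm, the two end panels with hand slots 78 mm. Two cells hold closed canisters, one is empty; which one differs. Origin: centre of its underside
- cell0 (a point): centre of the crate's first cell on the floor's top, at its own y = +87 mm, 6 mm above the bench
- cell1 (a point): the same for the middle cell (y = 0)
- cell2 (a point): the same for the last cell (y = -87 mm)
- closed1: closed canister with its lid pressed tight, in one of the crate's cells: 68 mm diameter, 131 mm tall over the knob, 0.34 kg. Origin: centre of its underside; z up
- closed2: the other closed canister, alike
- caliper: digital caliper lying flat, 235 mm long, grey head 14 mm tall. Leave it
- screwdriver: screwdriver with a black handle, lying, 190 mm long. Leave it
- steel_rule: flat steel rule, 150 mm by 19 mm, 3 mm thick. Leave it
- pulley: plywood pulley with a black groove, 90 mm diameter, 18 mm thick, lying flat; no knob and no spigot: not a lid. Leave it
- oil_bottle: upright bottle with black cap, 52 mm diameter, 130 mm tall. Leave it
- tape_roll: roll of tape lying flat, 90 mm diameter, 24 mm tall. Leave it
There are look-alikes about, which are no part of the job. What is shaped like the lid but turquoise is not meant.

How it is judged:
By the outcome, as a careful person would: the job done as asked, in the order asked, and still so for the second after the job is handed in, with the robot touching nothing.
It also fails if it takes over 45 s, if anything falls off the work surface, if the arm or the gripper's body presses on something with over 40 N, if the wrist force passes 120 N, or if a joint passes its speed limit or range.

## Robot

A 6-joint arm with a two-finger parallel gripper is mounted at the origin on the work surface. World frame = base frame: x ahead of the robot, y to its left, z up, the work surface at z = 0. Lengths are in m, angles in degrees, forces in N, time in s.
With the tool pointing down it reaches from about 0.35 to 0.875 m from the base axis. Payload 4.2 kg.
Tool frame: the origin (TCP) lies at the very end of the fingers, on their centre line; the grasp point (between the pads) lies 19 mm behind it; z points along the fingers, y is the line along which they close (so a half turn about z gives the same grasp; the last joint's range is limited). The gripper opens to 87 mm and grips with 3 to 60 N. Pads are 19 mm wide; open, the fingers measure 117 mm over their backs; the gripper's body (75 mm by 190 mm) begins 51 mm behind the grasp point.
Start: joints at [-59.897, 22.042, 0.453, 0, -68.411, -14.817], TCP at [0.165, -0.603, 0.2] pointing down, gripper open.
Joint ranges: [-179.83, 179.83], [-69.29, 118.12], [-61.27, 80.66], [-181.25, 117.63], [-171.15, -9.14], [-177.46, 177.46]. Speed limits (degrees/s): [159.86, 159.86, 180, 180, 180, 180].

## Interface

Orientations are given as a 3x3 rotation matrix whose columns are the frame's x, y, z axes.
In Python, from station import r gives the robot as it stands.
- The arm moves only by the tool jog_arm, never from a script. Its argument "plan" is text: rows parted by semicolons, each of 7 numbers parted by spaces: the shift along the tool's x, y, z normalised to -1 to 1, where 1 is 0.025 m, then the turn, a rotation vector about the tool's x, y, z normalised to -1 to 1, where 1 is 8 degrees, then the closure, from -1 (fully open) to 1 (shut). A call has exactly 10 rows; each row shifts and turns the commanded pose from where the row before left it, along the tool's axes as they then stand; what a row does not reach is not made up. A row lasts 1/10 s, in which the tool goes at most 50 mm and 8.59 degrees, less where a joint would pass 70% of its speed; a pose out of reach is approached as far as the arm can. A call with a number of a shift or a turn outside -1 to 1 is refused whole. A call with a gripper value outside its range is refused whole. The fingers move at their own pace and stop on an object; the grip force is fixed at half the most. Time passes only in rows, so rows that do not move let the fingers close, or fill a call up. It gives the time, the measured TCP pose, the force, the opening and the grip force at its end, in the units of the state.
- r.sense(): the state, without advancing time (a new reading comes with each control period).
- r.capture(name): name is "side" or "top"; returns (picture, depth): 384x512x3 uint8, red, green, blue; 384x512 float32, m along the optical axis (not along the pixel's ray), 0 where there is no reading.
- r.get_calibration(name): a dict with "mtx" (3x3 intrinsics, pixels), "extrinsics" (4x4, takes a point from camera to world coordinates). Camera axes: x right, y up, looking along -z (the intrinsics and any distortion apply to the point x, -y, -z); pixel columns grow to the right and rows downward; lengths in m; the calibration is good to about 2 mm. A picture is of the moment at which its call begins. get_calibration takes no time and is no camera call.
- r.finish_job(): hands the job in; it is judged then, once.
The state is a dict: "time_s": time; "joints": joint angles; "joint_velocities": joint speeds; "effort": joint torques, N m; "tcp_pos": TCP position; "ee_rot": TCP orientation; "wrist_force": force on the tool from outside, world axes, zero at the start; "moment": the same for the moment, N m; "gripper_width": opening from 0.0 (shut) to 1.0 (fully open); "gripper_force": force on a finger pad.
Only numpy, scipy, OpenCV 4.12 (cv2) and the standard library are available. Lean on these libraries where they do the work, as an engineer would, in place of code of your own. Each camera call takes 0.05 s, during which the arm holds its last target. There are 200 camera calls.

## Working session

There is one attempt and no reset: what is moved stays moved. The work goes in short steps, Python scripts to look and compute and a tool call to move; the robot and the scene stay as the last step left them, time stands still between calls to the robot, and variables do not carry over. Pictures are saved under pics/ and viewed, at most 10 in all, crops included, and the job is handed in when it is done.

Besides the shell and the picture viewer there is one more tool, called as a command line: name --argument value ..., lists and objects as JSON in quotes. jog_arm: Moves the arm, as the interface text tells. Scaled input: -1 to 1 covers 0.025 m each way for a shift and 8 degrees each way for a turn. Its arguments: {"type":"object","properties":{"plan":{"type":"string"}},"required":["plan"]}

```bash
mkdir -p pics; ls; python3 - <<'E'
from station import r
import cv2,numpy as np
for n in("top","side"):
    p,d=r.capture(n);np.savez(f"{n}0.npz",p=p,d=d);cv2.imwrite(f"pics/{n}0.png",p[:,:,::-1])
    c=r.get_calibration(n);print(n,{k:np.round(v,3).tolist() for k,v in c.items()}, (d>0).mean())
s=r.sense();print(s["time_s"],s["tcp_pos"],np.round(s["ee_rot"],3).tolist(),s["wrist_force"],s["gripper_width"])
E
```

```text
pics
top {'mtx': [[407.4, 0.0, 255.664], [0.0, 407.4, 197.218], [0.0, 0.0, 1.0]], 'extrinsics': [[0.007, 0.996, -0.089, 0.447], [-1.0, 0.008, 0.008, -0.018], [0.009, 0.089, 0.996, 1.216], [0.0, 0.0, 0.0, 1.0]]} 0.9961090087890625
side {'mtx': [[473.644, 0.0, 255.898], [0.0, 473.644, 187.962], [0.0, 0.0, 1.0]], 'extrinsics': [[-0.952, 0.174, -0.252, 0.227], [-0.306, -0.548, 0.778, 0.922], [-0.003, 0.818, 0.575, 0.787], [0.0, 0.0, 0.0, 1.0]]} 0.9960734049479166
0.1 [ 0.1646485  -0.60232741  0.19945651] [[-0.965, -0.263, -0.001], [-0.263, 0.965, 0.002], [0.0, 0.002, -1.0]] [ 0.52597188  0.80362619 -0.77754646] 0.9964479884018391
```

View pics/top0.png

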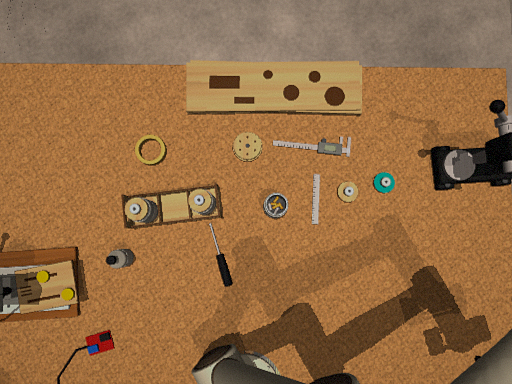

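View pics/side0.png

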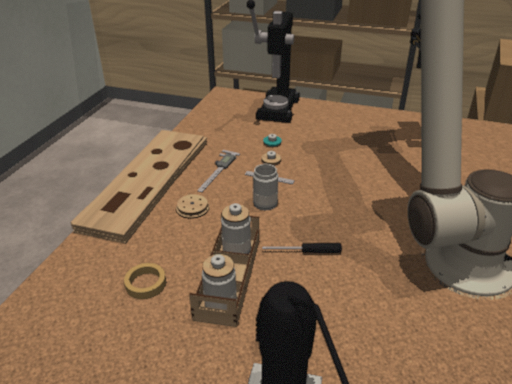

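The top view shows the lid at about (347,191), with the turquoise look-alike at (384,183). The open canister is at (276,205). The crate spans (123–221, 187–227), and its middle cell, near (175,207), is empty. In the side view the lid is at (271,157) and the canister at (265,188).

```bash
cat > h.py <<'E'
from station import r
import cv2,numpy as np
def cloud(n,d):
    c=r.get_calibration(n);K=c["mtx"];v,u=np.mgrid[:d.shape[0],:d.shape[1]]
    P=np.stack([(u-K[0,2])/K[0,0]*d,-(v-K[1,2])/K[1,1]*d,-d,np.ones_like(d)],-1)
    return (P@np.array(c["extrinsics"]).T)[...,:3]
def ray(n,u,v,z):
    c=r.get_calibration(n);K=c["mtx"];E=np.array(c["extrinsics"])
    q=E[:3,:3]@np.array([(u-K[0,2])/K[0,0],-(v-K[1,2])/K[1,1],-1]);o=E[:3,3]
    return o+q*(z-o[2])/q[2]
def proj(n,p):
    c=r.get_calibration(n);K=c["mtx"];E=np.array(c["extrinsics"])
    q=E[:3,:3].T@(np.array(p)-E[:3,3]);return K[0,0]*q[0]/-q[2]+K[0,2],K[1,1]*q[1]/q[2]+K[1,2]
E
python3 - <<'E'
from h import *
np.set_printoptions(precision=4,suppress=True)
out=[]
for n in("top","side"):
    f=np.load(n+"0.npz");P=cloud(n,f["d"]);z=P[...,2]
    g=lambda c,rad,lo,hi:(np.hypot(P[...,0]-c[0],P[...,1]-c[1])<rad)&(z>lo)&(z<hi)
    for nm,uv,lvls in(("lid",(347,191),[(-.01,.006),(.006,.02),(.022,.04)]),("can",(276,205),[(.1,.13),(.08,.1),(.01,.08)]),):
        c=ray("top",*uv,.03 if nm=="lid" else .11)
        for lo,hi in lvls:
            m=g(c,.045,lo,hi);pts=P[m]
            if len(pts)>2:
                (cx,cy),rad=cv2.minEnclosingCircle(pts[:,:2].astype(np.float32))
                print(n,nm,lo,hi,len(pts),"mec",np.array([cx,cy,rad]),"mean",pts.mean(0),"med z",np.median(pts[:,2]))
    c=ray("top",173,207,.03)
    m=g(c,.16,.025,.044);pts=P[m]
    print(n,"crate",len(pts),cv2.minAreaRect(pts[:,:2].astype(np.float32)))
    for lo,hi in((.07,.085),(.088,.118),(.118,.14)):
        m=g(c,.17,lo,hi).astype(np.uint8);k,L,st,_=cv2.connectedComponentsWithStats(m)
        for i in range(1,k):
            if st[i,4]>8:
                q=P[L==i];print("  ",lo,st[i,:4],len(q),np.array(cv2.minEnclosingCircle(q[:,:2].astype(np.float32))[0]),q.mean(0))
    m=g(c,.03,-.02,.03);print("cell floor z",np.median(z[m]))
    c=ray("top",230,180,0);print("table z",np.median(z[g(c,.02,-.05,.05)]))
    v=f["p"][165:220,250:400] if n=="top" else f["p"][130:215,230:300]
    cv2.imwrite(f"pics/{n}c.png",cv2.resize(v[:,:,::-1],None,fx=5,fy=5,interpolation=2))
E
```

```text
top lid -0.01 0.006 344 mec [ 0.5727 -0.2954  0.045 ] mean [ 0.5714 -0.2875  0.0006] med z 0.0006364235493205861
top lid 0.006 0.02 274 mec [ 0.5683 -0.2941  0.0401] mean [ 0.5721 -0.2993  0.0136] med z 0.01354464818961787
top lid 0.022 0.04 74 mec [ 0.5738 -0.3004  0.0139] mean [ 0.5729 -0.2998  0.0293] med z 0.02976367335345842
top can 0.1 0.13 85 mec [ 0.5259 -0.0819  0.031 ] mean [ 0.5253 -0.0811  0.109 ] med z 0.10966938833089257
top can 0.08 0.1 94 mec [ 0.5265 -0.0824  0.0339] mean [ 0.5221 -0.0794  0.0955] med z 0.09645343922912053
top can 0.01 0.08 323 mec [ 0.5254 -0.0813  0.0331] mean [ 0.5279 -0.0834  0.0564] med z 0.05640890880939575
top crate 598 ((0.5776500701904297, 0.2185816466808319), (0.2027973234653473, 0.2687259912490845), 7.445366382598877)
   0.07 [214 183   6  34] 80 [0.5414 0.0798] [0.5423 0.0816 0.0786]
   0.07 [121 195   7  33] 93 [0.5071 0.3388] [0.506  0.3405 0.0777]
   0.07 [150 205   3  11] 15 [0.5101 0.2658] [0.5086 0.2631 0.0776]
   0.07 [144 217   7   5] 10 [0.4849 0.2748] [0.4841 0.2754 0.0768]
   0.088 [191 190  22  24] 68 [0.5351 0.1252] [0.5228 0
[... 924 characters left out ...]
] med z 0.04720252639215339
side crate 1298 ((0.5765332579612732, 0.22078043222427368), (0.20074380934238434, 0.26998332142829895), 7.581573009490967)
   0.07 [249 215  10   6] 42 [0.5076 0.0747] [0.5054 0.0779 0.0763]
   0.07 [221 227  29  13] 141 [0.5342 0.1318] [0.5262 0.1487 0.0771]
   0.07 [189 277  47  27] 427 [0.5091 0.3231] [0.504  0.3327 0.077 ]
   0.088 [221 215  29  18] 323 [0.534  0.1283] [0.5271 0.147  0.1023]
   0.088 [202 267  33  22] 399 [0.5111 0.2969] [0.501  0.3168 0.1021]
   0.118 [222 203  27  19] 386 [0.5359 0.127 ] [0.5332 0.1318 0.1256]
   0.118 [202 254  32  23] 579 [0.5117 0.2962] [0.5083 0.3008 0.1257]
cell floor z 0.007224159905515948
table z 0.0012773235066114719
```

jog_arm --plan "0 0 0 0 0 -1 -0.15;0 0 0 0 0 -1 -0.15;0 0 0 0 0 -1 -0.15;0 0 0 0 0 -1 -0.15;0 0 0 0 0 -1 -0.15;0 0 0 0 0 -1 -0.15;0 0 0 0 0 -1 -0.15;0 0 0 0 0 -1 -0.15;0 0 0 0 0 -1 -0.15;0 0 0 0 0 -1 -0.15"

```text
time_s: 1.1
tcp_pos: [0.1647, -0.6025, 0.1998]
ee_rot: [[0.098, -0.995, -0.0], [-0.995, -0.098, 0.001], [-0.001, 0.0, -1.0]]
wrist_force: [0.0, -1.5, -0.3]
gripper_width: 0.574
gripper_force: 0.0
```

```bash
cat > go.py <<'E'
import sys
from h import *
from scipy.spatial.transform import Rotation as R
np.set_printoptions(precision=3,suppress=True)
a=[float(x) for x in sys.argv[1:]]; s=r.sense(); M=np.array(s["ee_rot"])
y=np.radians(a[3] if len(a)>3 else 187.6); Y=[np.cos(y),np.sin(y),0]; Z=[0,0,-1]
T=np.stack([np.cross(Y,Z),Y,Z],1)
print("t",s["time_s"],"tcp",s["tcp_pos"],"j",s["joints"],"F",s["wrist_force"],"w",s["gripper_width"]*87,s["gripper_force"])
print("shift units",M.T@(np.array(a[:3])-s["tcp_pos"])/.025,"turn units",np.degrees(R.from_matrix(M.T@T).as_rotvec())/8)
print("shift units if turned first",T.T@(np.array(a[:3])-s["tcp_pos"])/.025)
E
python3 go.py .5735 -.300 .10
```

```text
t 1.1 tcp [ 0.165 -0.602  0.2  ] j [-59.899  22.072   0.407  -0.017 -68.411  65.51 ] F [ 0.01  -1.49  -0.293] w 49.94119958410346 0.0
shift units [-10.439 -17.458   3.999] turn units [ 0.002  0.01  -0.249]
shift units if turned first [ -9.83  -17.81    3.991]
```

jog_arm --plan "0 0 0 0 0 -0.25 -0.15;-0.3 -0.5 0 0 0 0 -0.15;-0.55 -1 0 0 0 0 -0.15;-0.55 -1 0 0 0 0 -0.15;-0.55 -1 0 0 0 0 -0.15;-0.55 -1 0 0 0 0 -0.15;-0.55 -1 0 0 0 0 -0.15;-0.55 -1 0 0 0 0 -0.15;-0.55 -1 0 0 0 0 -0.15;-0.55 -1 0 0 0 0 -0.15"

```text
time_s: 2.1
tcp_pos: [0.3618, -0.4577, 0.2002]
ee_rot: [[0.126, -0.992, -0.0], [-0.992, -0.126, 0.001], [-0.001, 0.0, -1.0]]
wrist_force: [0.5, -0.8, -0.4]
gripper_width: 0.571
gripper_force: 0.0
```

jog_arm --plan "-0.55 -1 0.4 0 0 0 -0.15;-0.55 -1 0.4 0 0 0 -0.15;-0.55 -1 0.4 0 0 0 -0.15;-0.55 -1 0.4 0 0 0 -0.15;-0.55 -1 0.4 0 0 0 -0.15;-0.55 -1 0.4 0 0 0 -0.15;-0.55 -1 0.4 0 0 0 -0.15;-0.55 -1 0.4 0 0 0 -0.15;-0.4 -0.8 0.4 0 0 0 -0.15;0 0 0.4 0 0 0 -0.15"

```text
time_s: 3.1
tcp_pos: [0.566, -0.3103, 0.0995]
ee_rot: [[0.13, -0.992, 0.0], [-0.992, -0.13, -0.0], [0.0, -0.0, -1.0]]
wrist_force: [0.9, -0.3, 0.2]
gripper_width: 0.572
gripper_force: 0.0
```

```bash
python3 go.py .5735 -.300 .0155
```

```text
t 3.1 tcp [ 0.566 -0.31   0.099] j [-14.401  28.624  -4.163  -0.005 -57.186  21.851] F [ 0.902 -0.33   0.167] w 49.751747466113564 0.0
shift units [-0.369 -0.35   3.359] turn units [-0.003 -0.001 -0.019]
shift units if turned first [-0.368 -0.352  3.359]
```

jog_arm --plan "-0.37 -0.35 0.8 0 0 0 -0.15;0 0 0.8 0 0 0 -0.15;0 0 0.8 0 0 0 -0.15;0 0 0.5 0 0 0 -0.15;0 0 0.3 0 0 0 -0.15;0 0 0.16 0 0 0 -0.15;0 0 0 0 0 0 -0.15;0 0 0 0 0 0 1;0 0 0 0 0 0 1;0 0 0 0 0 0 1"

```text
time_s: 4.1
tcp_pos: [0.5716, -0.3023, 0.0172]
ee_rot: [[0.127, -0.992, 0.001], [-0.992, -0.127, -0.0], [0.001, -0.001, -1.0]]
wrist_force: [0.9, 0.7, 0.7]
gripper_width: 0.383
gripper_force: 0.0
```

```bash
python3 go.py .526 -.082 .17
```

```text
t 4.1 tcp [ 0.572 -0.302  0.017] j [-13.562  33.819  -8.54    0.006 -47.566  20.844] F [0.864 0.713 0.715] w 33.35753264007702 0.0
shift units [-8.968  0.684 -6.119] turn units [-0.009 -0.004 -0.039]
shift units if turned first [-8.975  0.642 -6.113]
```

jog_arm --plan "-0.09 -0.06 0.04 0 0 0 0.3;0 0 0 0 0 0 1;0 0 0 0 0 0 1;0 0 0 0 0 0 1;0 0 0 0 0 0 1;0 0 0 0 0 0 1;0 0 -0.3 0 0 0 1;0 0 -0.6 0 0 0 1;0 0 -1 0 0 0 1;0 0 -1 0 0 0 1"

```text
time_s: 5.1
tcp_pos: [0.5722, -0.2998, 0.089]
ee_rot: [[0.127, -0.992, -0.001], [-0.992, -0.127, -0.0], [-0.0, 0.001, -1.0]]
wrist_force: [0.5, 0.3, -1.1]
gripper_width: 0.003
gripper_force: 0.0
```

```bash
python3 go.py .526 -.082 .17
```

```text
t 5.1 tcp [ 0.572 -0.3    0.089] j [-13.322  29.282  -4.708   0.011 -56.042  20.604] F [ 0.466  0.334 -1.119] w 0.2548642317171789 0.0
shift units [-8.875  0.729 -3.24 ] turn units [ 0.004  0.    -0.039]
shift units if turned first [-8.879  0.679 -3.241]
```

Missed: the gripper shut on nothing. I'll look.

```bash
python3 - <<'E'
from h import *
ims=[]
for n,(a,b,c,e) in(("top",(165,220,290,400)),("side",(120,215,220,330))):
    p,d=r.capture(n);np.savez(f"{n}1.npz",p=p,d=d);v=p[a:b,c:e];ims.append(cv2.resize(v[:,:,::-1],(550,int(550*v.shape[0]/v.shape[1])//1)))
im=np.vstack(ims);im=cv2.resize(im,None,fx=min(1,600/im.shape[0]),fy=min(1,600/im.shape[0]));cv2.imwrite("pics/miss.png",im)
E
```

```text
(no output)
```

View pics/miss.png

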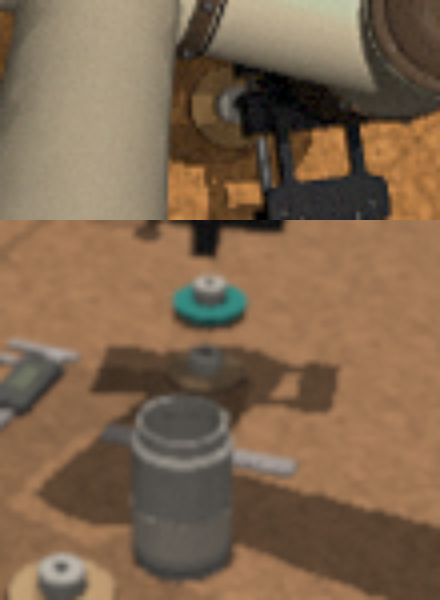

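The side crop shows the lid in place, standing in the gripper's shadow and apparently undisturbed. I'll check the lid's position again and project the TCP into the views.

```bash
python3 - <<'E'
from h import *
np.set_printoptions(precision=4,suppress=True)
s=r.sense();t=np.array(s["tcp_pos"])
for n in("top","side"):
    f=np.load(n+"1.npz");P=cloud(n,f["d"]);z=P[...,2]
    print(n,"tcp px",proj(n,t),"lid px",proj(n,[.5735,-.3,.029]))
    m=(np.hypot(P[...,0]-.573,P[...,1]+.3)<.035)
    for lo,hi in((.006,.02),(.022,.04),(.06,.15)):
        q=P[m&(z>lo)&(z<hi)]
        if len(q): 
            print(lo,len(q),q.mean(0),q.min(0),q.max(0),cv2.minEnclosingCircle(q[:,:2].astype(np.float32)))
            v,u=np.nonzero(m&(z>lo)&(z<hi));print(" px",u.min(),u.max(),v.min(),v.max())
    m=(np.hypot(P[...,0]-.59,P[...,1]+.39)<.035)&(z>.022)&(z<.04);print("turq",P[m].mean(0) if m.any() else 0)
    m=(z>.075)&(z<.14)&(np.hypot(P[...,0]-.573,P[...,1]+.33)<.1);q=P[m];print("gripper",len(q),q.min(0),q.max(0),q.mean(0))
E
```

```text
top tcp px (np.float64(354.18421116167576), np.float64(187.734167382949)) lid px (np.float64(348.4463416613885), np.float64(190.77320945048015))
0.006 173 [ 0.5712 -0.2881  0.0136] [ 0.5443 -0.3149  0.0065] [ 0.6018 -0.2694  0.0196] ((0.5705146789550781, -0.29449284076690674), 0.03271475061774254)
 px 337 352 182 201
0.022 44 [ 0.5731 -0.2954  0.0289] [ 0.5609 -0.3087  0.0244] [ 0.5852 -0.2872  0.0359] ((0.5738823413848877, -0.3000220060348511), 0.014380351640284061)
 px 344 351 187 195
0.06 1 [ 0.5738 -0.2896  0.1468] [ 0.5738 -0.2896  0.1468] [ 0.5738 -0.2896  0.1468] ((0.5737550258636475, -0.28958892822265625), 9.999999747378752e-05)
 px 355 355 186 186
turq 0Traceback (most recent call last):
  File "<stdin>", line 14, in <module>
    return umr_minimum(a, axis, None, out, keepdims, initial, where)
ValueError: zero-size array to reduction operation minimum which has no identity
```

```bash
python3 - <<'E'
from h import *
np.set_printoptions(precision=4,suppress=True)
t=np.array(r.sense()["tcp_pos"])
n="side";print(proj(n,t),proj(n,t+[0,0,.07]))
f=np.load(n+"1.npz");P=cloud(n,f["d"])
for v in range(84,134,4): print(v,[ (P[v,u].round(3).tolist(),int(f["p"][v,u].mean())) for u in (265,271,277)])
cv2.imwrite("pics/s1.png",cv2.resize(f["p"][0:190,190:400,::-1],None,fx=3,fy=3))
E
```

```text
(np.float64(270.63999443940963), np.float64(134.44381805810357)) (np.float64(270.98921156053353), np.float64(113.49911042988222))
84 [([0.589, -0.282, 0.261], 16), ([0.57, -0.277, 0.265], 10), ([0.563, -0.317, 0.25], 17)]
88 [([0.587, -0.276, 0.252], 15), ([0.57, -0.277, 0.254], 14), ([0.564, -0.321, 0.236], 19)]
92 [([0.588, -0.278, 0.239], 14), ([0.57, -0.279, 0.241], 13), ([0.564, -0.32, 0.224], 14)]
96 [([0.587, -0.277, 0.227], 23), ([0.571, -0.283, 0.227], 24), ([0.553, -0.281, 0.23], 20)]
100 [([0.586, -0.275, 0.216], 57), ([0.57, -0.279, 0.216], 48), ([0.552, -0.279, 0.219], 46)]
104 [([0.583, -0.263, 0.209], 24), ([0.565, -0.262, 0.212], 82), ([0.549, -0.269, 0.211], 26)]
108 [([0.583, -0.265, 0.196], 21), ([0.566, -0.266, 0.198], 38), ([0.549, -0.269, 0.199], 20)]
112 [([0.59, -0.288, 0.172], 17), ([0.575, -0.301, 0.168], 19), ([0.628, -0.565, 0.037], 14)]
116 [([0.672, -0.562, 0.017], 19), ([0.572, -0.291, 0.16], 20), ([0.627, -0.563, 0.023], 17)]
120 [([0.672, -0.561, 0.001], 42), ([0.573, -0.294, 0.145], 25), ([0.626, -0.558, 0.009], 17)]
124 [([0.664, -0.535, -0.001], 127), ([0.227, 0.922, 0.787], 20), ([0.62, -0.54, 0.003], 117)]
128 [([0.654, -0.503, 0.0], 122), ([0.573, -0.296, 0.118], 38), ([0.614, -0.515, 0.001], 121)]
132 [([0.646, -0.476, -0.0], 118), ([0.624, -0.474, 0.004], 128), ([0.605, -0.486, 0.001], 119)]
```

View pics/s1.png

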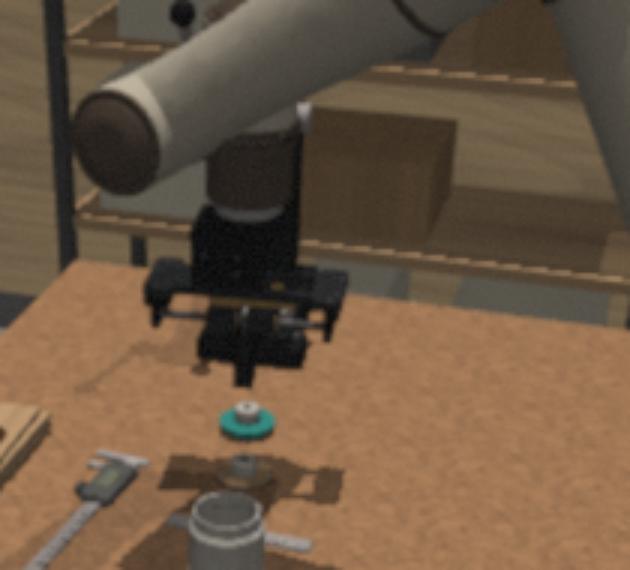

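The wide side crop shows the closed fingertip ending near row 128, but the reported TCP projects to row 134. The real fingertip therefore looks about 20 mm above where it's reported. I'll measure that edge precisely.

```bash
python3 - <<'E'
from h import *
np.set_printoptions(precision=4,suppress=True)
s=r.sense();t=np.array(s["tcp_pos"]);print(t,s["time_s"])
f=np.load("side1.npz");P=cloud("side",f["d"])
for v in range(110,138): print(v,f["p"][v,266:277].mean(1 if 0 else -1).astype(int),f["d"][v,266:277].round(2))
for z in (0,.01,.02,.03): print(z,proj("side",t+[0,0,z]))
f=np.load("top1.npz");P=cloud("top",f["d"]);m=(abs(P[...,0]-.57)<.12)&(abs(P[...,1]+.3)<.07)&(P[...,2]<.26)&(P[...,2]>.06)
h,e=np.histogram(P[m][:,2],20);print(h,e.round(3))
E
```

```text
[ 0.5753 -0.3009  0.093 ] 5.2
110 [19 20 20 10 24 27 18 21 21 20 23] [1.38 1.38 1.38 1.39 1.69 1.35 1.35 1.35 1.35 1.35 1.34]
111 [12 20 16 10 19 26 21 17 15 17 11] [1.39 1.38 1.38 1.39 1.41 1.41 1.4  1.39 1.38 1.38 1.38]
112 [15 17 15 16 19 19 19 16 17 18 11] [1.39 1.38 1.39 1.39 1.4  1.4  1.4  1.38 1.38 1.38 1.39]
113 [19 16 16 22 14 21 17 17 16 12 17] [1.39 1.39 1.38 1.39 1.39 1.38 1.38 1.38 1.39 1.38 1.4 ]
114 [11 17 18 17 22 19 12 19 12 16 17] [1.39 1.38 0.   1.39 1.39 1.39 1.39 1.39 1.38 1.38 1.69]
115 [17 13  9 16 16 22 18 21 20 13 21] [1.39 1.4  1.39 1.39 1.39 1.4  1.39 1.39 1.39 1.39 1.69]
116 [21 18 16 16 22 20 25 17 14 15 18] [1.39 1.39 1.39 1.4  1.4  1.39 1.39 1.39 1.39 1.4  1.69]
117 [ 8 19 18 16 21 23 19 13  9 15 22] [1.4  1.4  1.39 1.41 1.4  1.39 1.39 1.39 1.39 1.7  1.7 ]
118 [22 12 10 16 20 21 18 16 17 19 19] [1.7  1.4  1.39 1.4  1.39 1.4  1.4  1.39 1.39 1.7  1.7 ]
119 [14  8 21 16 18 20 21  8 19 12 22] [1.71 1.4  1.4  1.4  1.4  1.4  1.4  1.39 1.4  1.7  1.7 ]
120 [38 28 13 19 16 25 21 14 15 22 11] [1.72 1.4  1.4  1.4  1.4  1.4  1.4  1.4  1.41 1.7  1.7 ]
121 [83 61 28 
[... 1579 characters left out ...]

136 [117 114 127 155 169 156 146 160 167 155 126] [1.59 1.59 1.56 1.56 1.56 1.56 1.56 1.55 1.56 1.56 1.59]
137 [109 101  98 117 136 145 149 151 143 118  99] [1.58 1.59 1.56 1.56 1.56 1.55 1.56 1.57 1.56 1.56 1.59]
0 (np.float64(270.63999443940963), np.float64(134.44381805810357))
0.01 (np.float64(270.6886817188452), np.float64(131.52374120245173))
0.02 (np.float64(270.7377612298034), np.float64(128.58013979984233))
0.03 (np.float64(270.7872377312616), np.float64(125.61272842500895))
[  2   2   0   0   0   0   0   0   9   7  38  51  83  30  13  52 354 112
   3   1] [0.147 0.151 0.156 0.161 0.165 0.17  0.175 0.179 0.184 0.189 0.193 0.198
 0.203 0.207 0.212 0.217 0.221 0.226 0.231 0.235 0.24 ]
```

jog_arm --plan "-0.12 0.07 0 0 0 0 -0.15;0 0 0 0 0 0 -0.15;0 0 0 0 0 0 -0.15;0 0 0 0 0 0 -0.15;0 0 0.8 0 0 0 -0.15;0 0 1 0 0 0 -0.15;0 0 0.8 0 0 0 -0.15;0 0 0.5 0 0 0 -0.15;0 0 0.2 0 0 0 -0.15;0 0 0.1 0 0 0 -0.15"

```text
time_s: 6.2
tcp_pos: [0.5704, -0.2971, 0.0026]
ee_rot: [[0.127, -0.992, -0.0], [-0.992, -0.127, -0.0], [0.0, 0.0, -1.0]]
wrist_force: [-0.2, -0.8, -0.3]
gripper_width: 0.572
gripper_force: 0.0
```

```bash
python3 - <<'E'
from h import *
np.set_printoptions(precision=4,suppress=True)
n="side";p,d=r.capture(n);s=r.sense();t=np.array(s["tcp_pos"]);print(t,s["wrist_force"],s["gripper_width"]*87)
P=cloud(n,d);Y=np.array(s["ee_rot"])[:,1]
for z in(0,.02):
  for k in(-1,1):print(z,proj(n,t+k*.025*Y+[0,0,z]))
m=(abs(P[...,0]-.573)<.06)&(abs(P[...,1]+.3)<.03)&(P[...,2]>.02)
for x0,x1 in((.535,.552),(.594,.612)):
    q=P[m&(P[...,0]>x0)&(P[...,0]<x1)];print(len(q),q.min(0) if len(q) else 0,q[q[:,2]<.05].mean(0) if len(q) else 0)
cv2.imwrite("pics/g2.png",cv2.resize(p[110:180,230:310,::-1],None,fx=8,fy=8,interpolation=cv2.INTER_CUBIC))
E
```

```text
[ 0.5705 -0.2971  0.0028] [ 0.137   0.1721 -0.1276] 49.82212959757511
0 (np.float64(263.4672854988283), np.float64(159.85740041603967))
0 (np.float64(279.21286616764274), np.float64(161.35618577196738))
0.02 (np.float64(263.5058767703661), np.float64(154.39535828215668))
0.02 (np.float64(279.37472177909837), np.float64(155.8777248350242))
323 [ 0.535  -0.3271  0.0255] [ 0.541  -0.2933  0.0387]
207 [ 0.5941 -0.3076  0.0274] [ 0.5992 -0.2858  0.0381]
```

View pics/g2.png

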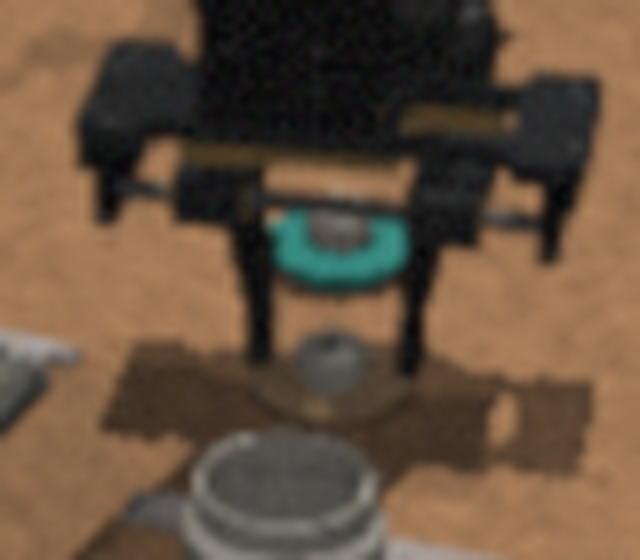

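jog_arm --plan "0 0 0.12 0 0 0 -0.15;0 0 0.12 0 0 0 -0.15;0 0 0 0 0 0 1;0 0 0 0 0 0 1;0 0 0 0 0 0 1;0 0 0 0 0 0 1;0 0 0 0 0 0 1;0 0 0 0 0 0 1;0 0 0 0 0 0 1;0 0 0 0 0 0 1"

```text
time_s: 7.25
tcp_pos: [0.5705, -0.297, -0.0028]
ee_rot: [[0.127, -0.992, 0.001], [-0.992, -0.127, -0.0], [0.0, -0.0, -1.0]]
wrist_force: [0.3, 0.5, 1.3]
gripper_width: 0.303
gripper_force: 30.0
```

```bash
python3 go.py .526 -.082 .15
```

```text
t 7.25 tcp [ 0.571 -0.297 -0.003] j [-13.116  34.992  -9.887   0.007 -45.089  20.402] F [0.341 0.498 1.298] w 26.37933701925809 30.000403110170737
shift units [-8.756  0.671 -6.114] turn units [-0.004 -0.002 -0.039]
shift units if turned first [-8.761  0.627 -6.112]
```

jog_arm --plan "0 0 -0.3 0 0 0 1;0 0 -0.7 0 0 0 1;0 0 -1 0 0 0 1;0 0 -1 0 0 0 1;-0.5 0.1 -1 0 0 0 1;-0.9 0.1 -1 0 0 0 1;-0.9 0.1 -0.6 0 0 0 1;-0.9 0.1 -0.2 0 0 0 1;-0.9 0.1 0 0 0 0 1;-0.9 0.1 0 0 0 0 1"

```text
time_s: 8.25
tcp_pos: [0.539, -0.174, 0.1425]
ee_rot: [[0.127, -0.992, 0.0], [-0.992, -0.127, 0.0], [-0.0, -0.0, -1.0]]
wrist_force: [1.2, -0.5, -0.6]
gripper_width: 0.302
gripper_force: 30.0
```

jog_arm --plan "-0.9 0.05 0 0 0 0 1;-0.9 0 0 0 0 0 1;-0.9 0 0 0 0 0 1;-0.7 0 0 0 0 0 1;-0.3 0 0 0 0 0 1;0 0 0 0 0 0 1;0 0 0 0 0 0 1;0 0 0 0 0 0 1;0 0 0 0 0 0 1;0 0 0 0 0 0 1"

```text
time_s: 9.25
tcp_pos: [0.5265, -0.0838, 0.1418]
ee_rot: [[0.126, -0.992, -0.0], [-0.992, -0.126, -0.0], [0.0, 0.0, -1.0]]
wrist_force: [0.2, -0.1, -0.5]
gripper_width: 0.307
gripper_force: 30.0
```

```bash
cat > look.py <<'E'
import sys
from h import *
np.set_printoptions(precision=4,suppress=True)
tag=sys.argv[1]
for n in("top","side"):
    p,d=r.capture(n);np.savez(f"{n}{tag}.npz",p=p,d=d)
    P=cloud(n,d);z=P[...,2];hsv=cv2.cvtColor(p,cv2.COLOR_RGB2HSV)
    m=(np.hypot(P[...,0]-.526,P[...,1]+.08)<.055)&(z>.108)&(z<.175)
    w=m&(hsv[...,1]>60)&(hsv[...,2]>50)&(hsv[...,0]<30)
    v,u=np.nonzero(w);q=P[w];print(n,"lidwood",len(q),q.mean(0) if len(q) else "",q.min(0),q.max(0),"px",u.min(),u.max(),v.min(),v.max(),cv2.minEnclosingCircle(q[:,:2].astype(np.float32)))
    if n=="side":
        for vv in range(v.min()-1,v.max()+2):
            uu=np.nonzero(w[vv])[0]
            if len(uu): print(vv,uu.min(),uu.max(),z[vv,uu].mean())
s=r.sense();print(s["tcp_pos"],s["gripper_width"]*87,s["wrist_force"])
v=np.load(f"side{tag}.npz")["p"][120:220,215:325,::-1];cv2.imwrite(f"pics/look{tag}.png",cv2.resize(v,None,fx=5.5,fy=5.5,interpolation=cv2.INTER_CUBIC))
E
python3 look.py 3
```

```text
Traceback (most recent call last):
  File "look.py", line 10, in <module>
    v,u=np.nonzero(w);q=P[w];print(n,"lidwood",len(q),q.mean(0) if len(q) else "",q.min(0),q.max(0),"px",u.min(),u.max(),v.min(),v.max(),cv2.minEnclosingCircle(q[:,:2].astype(np.float32)))
                                                                                  ~~~~~^^^
ValueError: zero-size array to reduction operation minimum which has no identity
```

Nothing of the lid shows in the top view because the arm occludes it. I'll use the side view only.

```bash
sed -i 's/("top","side")/("side",)/' look.py; python3 look.py 3
```

```text
side lidwood 199 [ 0.5256 -0.0778  0.1506] [ 0.4971 -0.1124  0.1082] [ 0.5572 -0.0529  0.1749] px 254 277 145 171 ((0.52753084897995, -0.08553625643253326), 0.03276330232620239)
145 263 265 0.17446950654966986
146 261 263 0.1742265076620293
148 274 274 0.1720715719339092
149 275 275 0.15896744467054114
150 255 276 0.16162799759237553
151 254 276 0.16082029186115548
152 254 277 0.15947957146294295
153 254 277 0.15842885557140232
154 254 277 0.15935499691067925
155 254 277 0.15884085582527233
156 255 276 0.15849755060422607
157 256 275 0.1581888303302606
158 257 274 0.15787531132608776
159 258 273 0.155609559238637
160 260 271 0.15104680164652934
161 263 268 0.14712725584879296
163 265 265 0.11149218343278766
164 259 270 0.11126552797589544
165 257 272 0.1108385540620761
166 256 274 0.11005554714430055
167 255 275 0.11133992843478824
168 254 275 0.11097191969876626
169 254 276 0.10923938343648204
170 254 276 0.11071628532859629
171 254 254 0.11323949552146706
[ 0.5266 -0.0836  0.1419] 26.612967016363903 [ 0.4795  0.8944 -0.2509]
```

View pics/look3.png

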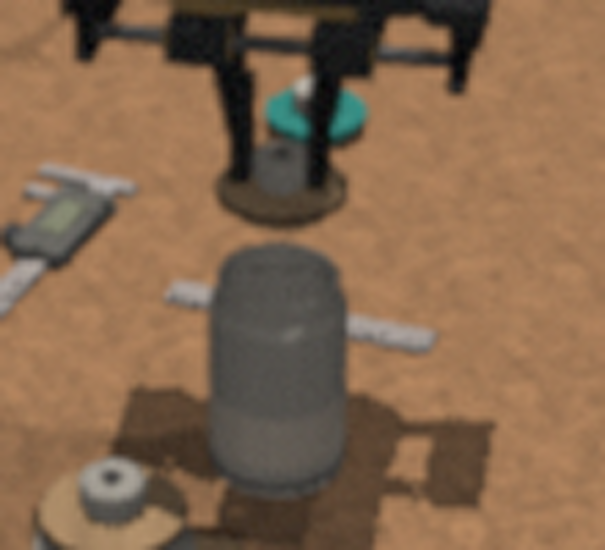

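The side view shows the lid held level between the fingers (flange spanning u 254–277, v 150–161), just above the mouth (rim rows 164–177). Next I'll compare the two centres with the same method in the same camera.

```bash
python3 - <<'E'
from h import *
from scipy.optimize import least_squares
np.set_printoptions(precision=4,suppress=True)
def fit(q,R=None):
    f=(lambda a:np.hypot(q[:,0]-a[0],q[:,1]-a[1])-(R or a[2]))
    return least_squares(f,[*q.mean(0)[:2],.03],loss="soft_l1",f_scale=.001).x
c0=np.array([.526,-.082])
# flange outline from side3: wood mask in window, contour front arc -> plane z of bottom edge / sides
p=np.load("side3.npz")["p"];d=np.load("side3.npz")["d"];P=cloud("side",d);z=P[...,2]
m=((np.hypot(P[...,0]-c0[0],P[...,1]-c0[1])<.06)&(z>.135)&(z<.163)).astype(np.uint8)
m[:149]=0
# lower outline = flange underside front edge (z~.153)
b=[]
for u in range(253,279):
    vv=np.nonzero(m[:,u])[0]
    if len(vv): b.append((u,vv.max()+.5))
print(b)
for zz in(.153,.1505):
  q=np.array([ray("side",u,v,zz) for u,v in b if 256<=u<=275]);print("lid bottom arc",zz,fit(q,.031)[:2],fit(q))
# same for canister in side3 body bottom z=0 R=.034 and rim in side0 / top0
for n,k in(("side","0"),("side","3"),("top","0")):
    f=np.load(n+k+".npz");P=cloud(n,f["d"]);z=P[...,2];dist=np.hypot(P[...,0]-c0[0],P[...,1]-c0[1])
    if n=="side":
        b=[]
        mb=(dist<.05)&(z>.006)&(z<.1)
        for u in range(252,281):
            vv=np.nonzero(mb[:,u])[0]
            if len(vv)>20: b.append((u,vv.max()+.5))
        q=np.array([ray(n,u,v,.006) for u,v in b if 256<=u<=274]);print(n,k,"base arc",fit(q,.034)[:2],fit(q))
    r_=((dist<.045)&(z>.1035)&(z<.125)).astype(np.uint8)
    if k!="3":
        cs,_=cv2.findContours(r_,cv2.RETR_EXTERNAL,cv2.CHAIN_APPROX_NONE);e=cv2.fitEllipse(max(cs,key=len));print(n,"rim",e,ray(n,*e[0],.109))
E
```

```text
[(254, np.float64(155.5)), (255, np.float64(156.5)), (256, np.float64(157.5)), (257, np.float64(158.5)), (258, np.float64(159.5)), (259, np.float64(159.5)), (260, np.float64(160.5)), (261, np.float64(160.5)), (262, np.float64(160.5)), (263, np.float64(161.5)), (264, np.float64(161.5)), (265, np.float64(161.5)), (266, np.float64(161.5)), (267, np.float64(161.5)), (268, np.float64(161.5)), (269, np.float64(160.5)), (270, np.float64(160.5)), (271, np.float64(160.5)), (272, np.float64(159.5)), (273, np.float64(159.5)), (274, np.float64(158.5)), (275, np.float64(157.5)), (276, np.float64(156.5)), (277, np.float64(155.5))]
lid bottom arc 0.153 [ 0.5274 -0.0868] [ 0.5248 -0.0787  0.0242]
lid bottom arc 0.1505 [ 0.5286 -0.0907] [ 0.526  -0.0826  0.0243]
side 0 base arc [ 0.5281 -0.0833] [ 0.528  -0.0833  0.034 ]
side rim ((264.8252258300781, 170.3609619140625), (13.615198135375977, 22.649274826049805), 90.90156555175781) [ 0.5266 -0.0802  0.109 ]
side 3 base arc [ 0.5282 -0.0837] [ 0.5279 -0.0829  0.0332]
top rim ((275.9716796875, 204.2841796875), (20.52131462097168, 20.846229553222656), 177.24319458007812) [ 0.5264 -0.0826  0.109 ]
```

jog_arm --plan "-0.15 0.02 0 0 0 0 1;0 0 0.3 0 0 0 1;0 0 0.5 0 0 0 1;0 0 0.3 0 0 0 1;0 0 0.1 0 0 0 1;0 0 0 0 0 0 1;0 0 0 0 0 0 1;0 0 0 0 0 0 1;0 0 0 0 0 0 1;0 0 0 0 0 0 1"

```text
time_s: 10.35
tcp_pos: [0.5258, -0.0796, 0.1122]
ee_rot: [[0.127, -0.992, 0.001], [-0.992, -0.127, 0.0], [-0.0, -0.001, -1.0]]
wrist_force: [0.2, -0.5, -0.7]
gripper_width: 0.304
gripper_force: 30.0
```

```bash
python3 look.py 4|tail -1; python3 - <<'E'
from h import *
from scipy.optimize import least_squares
np.set_printoptions(precision=4,suppress=True)
s=r.sense();p=np.load("side4.npz")["p"]
for v in range(158,176): print(v,p[v,250:282].mean(-1).astype(int))
for nm,c in(("can",(.527,-.0825)),):
  for zz,R in((s["tcp_pos"][2]+.0028+.008,.031),(s["tcp_pos"][2]+.0158,.031),(.11,.030),(.098,.034)):
    a=np.linspace(0,2*np.pi,200);q=np.array([proj("side",[c[0]+R*np.cos(t),c[1]+R*np.sin(t),zz]) for t in a]);print(round(zz,4),R,"u",q[:,0].min(),q[:,0].max(),"v",q[:,1].min(),q[:,1].max())
E
```

```text
[ 0.5257 -0.0796  0.1122] 26.52735542784731 [-0.712  -0.0951 -0.3731]
158 [122 125 132 129 125 120  84  39  17  20  36  67  76  71  63  49  44  60
  73  77  55  26  17  18  62 110 122 124 121 117 116 120]
159 [122 127 129 131 129 124  88  39  18  17  43  67  74  74  70  64  60  66
  74  76  54  23  17  27  63 108 125 123 121 117 115 117]
160 [124 127 127 131 130 120  86  34  22  20  47  69  77  77  78  76  78  78
  79  77  57  22  10  16  56  90 115 122 120 120 121 118]
161 [126 127 128 130 119  95  59  25  16  30  44  68  75  78  80  82  83  82
  80  74  51  23  14   7  43  66  96 117 121 125 126 125]
162 [127 127 128 126 101  70  46  24  17  26  48  65  76  77  79  80  82  81
  80  67  47  27  15  27  49  62  82 101 124 133 133 134]
163 [129 128 124 114  88  63  50  31  33  34  58  70  74  75  78  80  83  80
  77  67  44  25  18  29  57  66  73  86 120 134 131 132]
164 [127 122 122 108  81  63  60  54  55  53  60  64  72  76  79  80  82  80
  78  65  44  27  22  40  62  75  79  88 114 128 129 132]
165 [127 124 119 104  75  65  67  64  65  62  62  62  64  68  72  76  75  74
  72  66
[... 1058 characters left out ...]
9  81  79  77
  79  79  78  77  76  84  79  73  69  89 115 120 122 125]
174 [141 150 144 103  67  69  73  74  75  79  80  78  81  83  80  83  80  81
  79  78  77  79  85  88  83  74  66  79 108 120 121 124]
175 [100 116 113  85  72  72  73  74  77  79  79  78  82  83  82  80  82  82
  82  80  77  79  87  84  76  74  72  74 108 123 124 126]
0.123 0.031 u 253.11172223198662 276.8218687471763 v 159.17183062653376 171.87564143133108
0.128 0.031 u 253.09918427098881 276.8644955132628 v 157.5699845129101 170.2368330136857
0.11 0.03 u 253.52403568958462 276.3314490743668 v 163.49765168001622 175.88211529471738
0.098 0.034 u 252.03975475497612 277.7474013382483 v 166.47222455481108 180.6014818195524
```

View pics/look4.png

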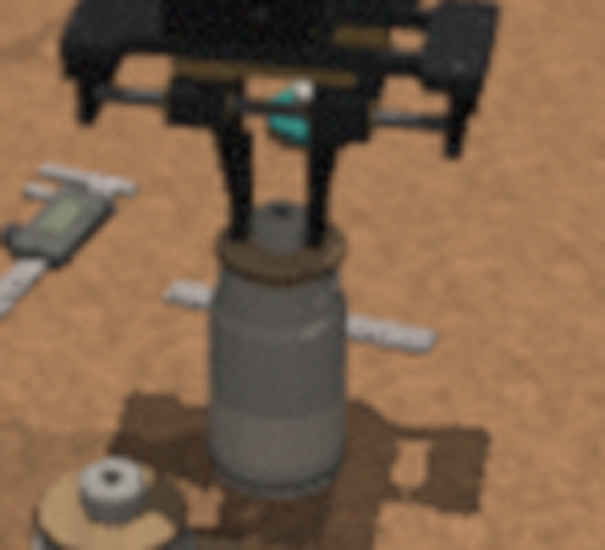

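The lid's flange (u 253.5–277.6) and the neck (u 254–276.4) share a centre within about half a millimetre. I'll lower gently and watch the force.

jog_arm --plan "0 0 0.06 0 0 0 1;0 0 0.06 0 0 0 1;0 0 0.06 0 0 0 1;0 0 0.06 0 0 0 1;0 0 0.06 0 0 0 1;0 0 0.04 0 0 0 1;0 0 0 0 0 0 1;0 0 0 0 0 0 1;0 0 0 0 0 0 1;0 0 0 0 0 0 1"

```text
time_s: 11.4
tcp_pos: [0.5256, -0.0796, 0.1035]
ee_rot: [[0.127, -0.992, 0.0], [-0.992, -0.127, 0.0], [0.0, -0.0, -1.0]]
wrist_force: [-0.2, -0.2, -0.8]
gripper_width: 0.31
gripper_force: 30.0
```

jog_arm --plan "0 0 0.04 0 0 0 1;0 0 0.04 0 0 0 1;0 0 0.04 0 0 0 1;0 0 0.04 0 0 0 1;0 0 0 0 0 0 1;0 0 0 0 0 0 1;0 0 0 0 0 0 1;0 0 0 0 0 0 1;0 0 0 0 0 0 1;0 0 0 0 0 0 1"

```text
time_s: 12.4
tcp_pos: [0.5256, -0.0796, 0.0995]
ee_rot: [[0.127, -0.992, 0.0], [-0.992, -0.127, 0.0], [-0.0, -0.0, -1.0]]
wrist_force: [-0.2, 0.0, -1.5]
gripper_width: 0.306
gripper_force: 30.0
```

jog_arm --plan "0 0 0.02 0 0 0 1;0 0 0 0 0 0 1;0 0 0.02 0 0 0 1;0 0 0 0 0 0 1;0 0 0 0 0 0 1;0 0 0 0 0 0 1;0 0 0 0 0 0 1;0 0 0 0 0 0 1;0 0 0 0 0 0 1;0 0 0 0 0 0 1"

```text
time_s: 13.4
tcp_pos: [0.5258, -0.0797, 0.0992]
ee_rot: [[0.127, -0.992, 0.001], [-0.992, -0.127, -0.0], [0.0, -0.001, -1.0]]
wrist_force: [-2.9, 0.3, 5.2]
gripper_width: 0.304
gripper_force: 30.0
```

jog_arm --plan "0 0 0 0 0 0 0.2;0 0 0 0 0 0 0;0 0 0 0 0 0 -0.3;0 0 0 0 0 0 -0.6;0 0 -0.1 0 0 0 -1;0 0 -0.1 0 0 0 -1;0 0 -0.1 0 0 0 -1;0 0 0 0 0 0 -1;0 0 0 0 0 0 -1;0 0 0 0 0 0 -1"

```text
time_s: 14.4
tcp_pos: [0.5255, -0.0796, 0.1059]
ee_rot: [[0.127, -0.992, -0.0], [-0.992, -0.127, 0.0], [-0.0, 0.0, -1.0]]
wrist_force: [-0.6, -0.8, 0.2]
gripper_width: 0.991
gripper_force: 0.0
```

```bash
python3 look.py 5|tail -1; python3 - <<'E'
from h import *
np.set_printoptions(precision=4,suppress=True)
P=cloud("side",np.load("side5.npz")["d"]);z=P[...,2]
m=(np.hypot(P[...,0]-.527,P[...,1]+.082)<.028)&(z>.11)&(z<.119);q=P[m];print("flange pts",len(q),"z",np.median(q[:,2]),np.linalg.lstsq(np.c_[q[:,:2]-q[:,:2].mean(0),np.ones(len(q))],q[:,2],rcond=None)[0])
m=(np.hypot(P[...,0]-.527,P[...,1]+.082)<.018)&(z>.12)&(z<.14);q=P[m];print("knob",len(q),q.mean(0),np.median(q[:,2]),cv2.minEnclosingCircle(q[:,:2].astype(np.float32)))
for x0,x1 in((.47,.485),(.565,.585)):
  m=(P[...,0]>x0)&(P[...,0]<x1)&(abs(P[...,1]+.08)<.02)&(z>.09)&(z<.16);q=P[m];print("finger",len(q),q.mean(0) if len(q) else 0,q.min(0) if len(q) else 0,q.max(0) if len(q) else 0)
E
```

```text
[ 0.5255 -0.0796  0.1059] 86.4517618961743 [0.1843 0.9442 0.065 ]
flange pts 132 z 0.1160666482840314 [-0.0085 -0.0124  0.116 ]
knob 85 [ 0.5262 -0.0799  0.1291] 0.13059143368546267 ((0.5280396342277527, -0.08222100138664246), 0.014988848939538002)
finger 43 [ 0.4778 -0.0783  0.1441] [ 0.4722 -0.0921  0.131 ] [ 0.4835 -0.072   0.1598]
finger 55 [ 0.5716 -0.0683  0.1448] [ 0.5679 -0.0842  0.1271] [ 0.5787 -0.0613  0.1594]
```

View pics/look5.png

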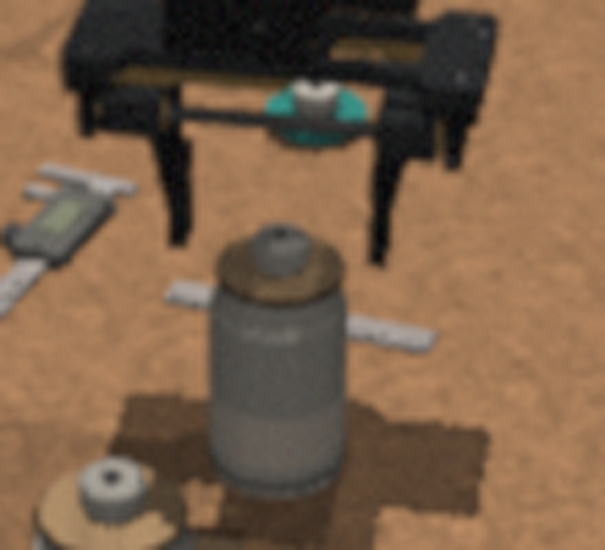

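The lid sits level (flange top about 115 mm, tilt about 1°) and the open fingers straddle the canister. Going down to grip the body.

jog_arm --plan "0 -0.05 0.2 0 0 0 -1;0 0 0.4 0 0 0 -1;0 0 0.5 0 0 0 -1;0 0 0.5 0 0 0 -1;0 0 0.4 0 0 0 -1;0 0 0.25 0 0 0 -1;0 0 0.1 0 0 0 -1;0 0 0 0 0 0 -1;0 0 0 0 0 0 -1;0 0 0 0 0 0 -1"

```text
time_s: 15.45
tcp_pos: [0.5273, -0.0794, 0.0477]
ee_rot: [[0.127, -0.992, 0.001], [-0.992, -0.127, 0.0], [0.0, -0.001, -1.0]]
wrist_force: [-0.4, -1.4, -0.1]
gripper_width: 1.002
gripper_force: 0.0
```

jog_arm --plan "0 0 0 0 0 0 -0.75;0 0 0 0 0 0 -0.65;0 0 0 0 0 0 -0.55;0 0 0 0 0 0 -0.5;0 0 0 0 0 0 0;0 0 0 0 0 0 1;0 0 0 0 0 0 1;0 0 0 0 0 0 1;0 0 0 0 0 0 1;0 0 0 0 0 0 1"

```text
time_s: 16.45
tcp_pos: [0.5265, -0.0795, 0.0473]
ee_rot: [[0.127, -0.992, -0.001], [-0.992, -0.127, -0.0], [0.0, 0.001, -1.0]]
wrist_force: [-3.1, 0.3, 4.4]
gripper_width: 0.787
gripper_force: 30.0
```

```bash
python3 - <<'E'
from h import *
from scipy.optimize import least_squares
np.set_printoptions(precision=4,suppress=True)
# crate geometry from t=0 images: end panel top lines & long-side tops
S=[]
for n in("top","side"):
    f=np.load(n+"0.npz");P=cloud(n,f["d"]);z=P[...,2];u=np.array([-.134,.991]);v=np.array([.991,.134]);c=np.array([.5235,.21])
    D=P[...,:2]-c;a=D@u;b=D@v
    m=(abs(b)<.06)&(abs(a)<.04)&(z>.036)&(z<.047)
    for lo,hi in((-.06,-.025),(.025,.06)):
        k=m&(b>lo)&(b<hi);
        if k.sum()>5: A=np.polyfit(a[k],b[k],1);print(n,"long side",k.sum(),"b range",np.percentile(b[k],[5,50,95]),"slope",A[0])
    for s in(-1,1):
        k=(abs(b)<.05)&(abs(a-s*.13)<.012)&(z>.07)&(z<.085);print(n,"end",k.sum(),np.percentile(a[k],[5,50,95]) if k.any() else 0, np.polyfit(b[k],a[k],1)[0] if k.sum()>5 else "")
    for s in(-1,1):
        k=(abs(b)<.03)&(abs(a-s*.0435)<.012)&(z>.028)&(z<.042);print(n,"divider",s,k.sum(),np.percentile(a[k],[5,50,95]) if k.any() else 0)
E
python3 go.py .524 -.08 .1
```

```text
top long side 56 b range [-0.0461 -0.0436 -0.0408] slope 0.004247792835618544
top long side 63 b range [0.0415 0.0442 0.0471] slope 0.004240117575697202
top end 85 [-0.1325 -0.1296 -0.1206] -0.008949888078151233
top end 93 [0.1286 0.1317 0.1353] -0.004287039654689615
top divider -1 31 [-0.0449 -0.042  -0.04  ]
top divider 1 60 [0.0421 0.0448 0.0535]
side long side 86 b range [-0.0459 -0.0436 -0.0403] slope -0.00732437532765955
side long side 21 b range [0.042  0.0448 0.0476] slope 0.06893714044981922
side end 49 [-0.1326 -0.1285 -0.125 ] -0.015426170551919896
side end 300 [0.1186 0.1333 0.1361] 0.009720700774277327
side divider -1 152 [-0.0543 -0.042  -0.0382]
side divider 1 5 [0.0428 0.0457 0.0468]
t 16.45 tcp [ 0.527 -0.08   0.047] j [  8.875  22.68  -23.819   0.    -43.537  -1.589] F [-3.124  0.291  4.447] w 68.45332631643717 29.999828698128113
shift units [ 0.006  0.105 -2.108] turn units [ 0.004 -0.    -0.039]
shift units if turned first [ 0.006  0.103 -2.108]
```

jog_arm --plan "0 0 -0.1 0 0 0 1;0 0 -0.4 0 0 0 1;0 0 -0.7 0 0 0 1;0 0 -0.9 0 0 0 1;0 0 -1 0 0 0 1;0 0 -1 0 0 0 1;0 0 -1 0 0 0 1;0 0 -0.8 0 0 0 1;0 0 -0.6 0 0 0 1;0 0 -0.3 0 0 0 1"

```text
time_s: 17.45
tcp_pos: [0.5277, -0.0793, 0.219]
ee_rot: [[0.127, -0.992, 0.003], [-0.992, -0.127, 0.001], [-0.0, -0.004, -1.0]]
wrist_force: [0.2, 0.5, -2.5]
gripper_width: 0.784
gripper_force: 30.0
```

```bash
python3 go.py .523 .2145 .217
```

```text
t 17.45 tcp [ 0.528 -0.079  0.219] j [  8.877  12.242 -10.795   0.002 -66.761  -1.589] F [ 0.232  0.529 -2.516] w 68.17189828221944 30.00070404341386
shift units [-11.682  -1.306   0.087] turn units [-0.025  0.    -0.039]
shift units if turned first [-11.675  -1.37    0.082]
```

jog_arm --plan "-0.2 -0.02 0 0 0 0 1;-0.4 -0.05 0 0 0 0 1;-0.6 -0.07 0 0 0 0 1;-0.8 -0.09 0 0 0 0 1;-0.9 -0.1 0 0 0 0 1;-0.9 -0.1 0 0 0 0 1;-0.9 -0.1 0 0 0 0 1;-0.9 -0.1 0 0 0 0 1;-0.9 -0.1 0 0 0 0 1;-0.9 -0.1 0 0 0 0 1"

```text
time_s: 18.45
tcp_pos: [0.5231, 0.1087, 0.2162]
ee_rot: [[0.128, -0.992, -0.002], [-0.992, -0.128, -0.0], [0.0, 0.002, -1.0]]
wrist_force: [0.4, 0.9, -2.7]
gripper_width: 0.782
gripper_force: 30.0
```

jog_arm --plan "-0.9 -0.1 0 0 0 0 1;-0.8 -0.1 0 0 0 0 1;-0.7 -0.1 0 0 0 0 1;-0.6 -0.08 0 0 0 0 1;-0.5 -0.06 0 0 0 0 1;-0.4 -0.04 0 0 0 0 1;-0.25 -0.02 0 0 0 0 1;-0.1 0 0 0 0 0 1;0 0 0 0 0 0 1;0 0 0 0 0 0 1"

```text
time_s: 19.45
tcp_pos: [0.5228, 0.2132, 0.2173]
ee_rot: [[0.126, -0.992, -0.0], [-0.992, -0.126, -0.0], [0.0, 0.0, -1.0]]
wrist_force: [0.6, 0.1, -2.5]
gripper_width: 0.788
gripper_force: 30.0
```

```bash
python3 go.py .523 .2145 .08; python3 - <<'E'
from h import *
np.set_printoptions(precision=4,suppress=True)
n="side";p,d=r.capture(n);P=cloud(n,d);z=P[...,2];np.savez("side6.npz",p=p,d=d)
dist=np.hypot(P[...,0]-.523,P[...,1]-.212)
m=(dist<.016)&(z>.285)&(z<.32);q=P[m];print("knob",len(q),q.mean(0) if len(q) else 0,cv2.minEnclosingCircle(q[:,:2].astype(np.float32)) if len(q) else 0)
m=(dist<.03)&(z>.27)&(z<.29);q=P[m];print("flange",len(q),np.median(q,0))
for lo,hi in((.17,.19),(.19,.21),(.21,.22)):
    m=(dist<.05)&(z>lo)&(z<hi)&(P[...,1]>.22);q=P[m]
    if len(q): print("body",lo,len(q),q.min(0),q.max(0))
m=(dist<.05)&(z>.155)&(z<.28);b=[]
for u in range(int(proj(n,[.523,.212,.17])[0])-20,int(proj(n,[.523,.212,.17])[0])+21):
    vv=np.nonzero(m[:,u])[0]
    if len(vv)>10:b.append((u,int(vv.max()),round(float(z[vv.max(),u]),3)))
print(b)
cv2.imwrite("pics/carry.png",cv2.resize(p[60:330,150:330,::-1],None,fx=2.2,fy=2.2,interpolation=2))
E
```

```text
t 19.45 tcp [0.523 0.213 0.217] j [ 38.624  15.5    -6.665   0.002 -67.843 -31.371] F [ 0.629  0.111 -2.531] w 68.53384520067016 30.000698279000062
shift units [-0.052 -0.014  5.49 ] turn units [ 0.001 -0.001 -0.043]
shift units if turned first [-0.051 -0.013  5.49 ]
knob 148 [0.5206 0.2176 0.293 ] ((0.5229195356369019, 0.21229566633701324), 0.015944866463541985)
flange 468 [0.5167 0.226  0.2851]
body 0.17 190 [0.492  0.2208 0.1712] [0.5545 0.2443 0.1897]
body 0.19 226 [0.4907 0.2203 0.1901] [0.5519 0.2455 0.21  ]
body 0.21 123 [0.4927 0.2205 0.2102] [0.5528 0.2456 0.2199]
[(205, 192, 0.242), (206, 192, 0.239), (207, 190, 0.24), (208, 204, 0.215), (209, 217, 0.179), (210, 220, 0.178), (211, 222, 0.175), (212, 223, 0.175), (213, 224, 0.173), (214, 225, 0.172), (215, 225, 0.173), (216, 226, 0.172), (217, 226, 0.174), (218, 226, 0.173), (219, 227, 0.172), (220, 227, 0.172), (221, 227, 0.174), (222, 227, 0.172), (223, 227, 0.174), (224, 227, 0.174), (225, 227, 0.176), (226, 227, 0.174), (227, 227, 0.174), (228, 227, 0.174), (229, 227, 0.175), (230, 227, 0.172), (231, 227, 0.173), (232, 226, 0.176), (233, 226, 0.174), (234, 226, 0.171), (235, 225, 0.175), (236, 225, 0.172), (237, 224, 0.171), (238, 223, 0.173), (239, 222, 0.175), (240, 221, 0.174), (241, 220, 0.172), (242, 216, 0.18), (243, 197, 0.238), (244, 196, 0.242), (245, 193, 0.241)]
```

View pics/carry.png

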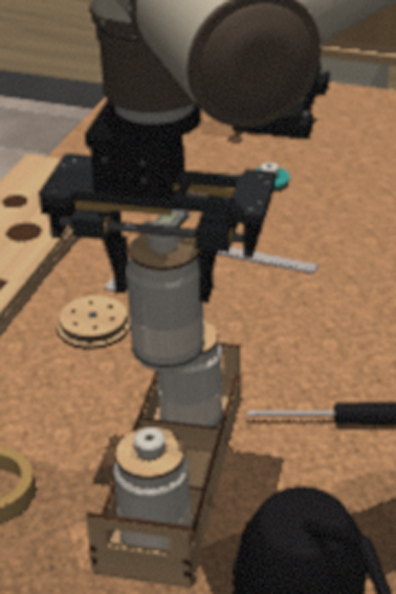

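The picture shows the lid seated on the canister and the canister hanging upright over the empty middle cell. Its centre measures (0.523, 0.212) against the cell centre (0.5236, 0.211). Lowering.

jog_arm --plan "0 0 0.2 0 0 0 1;0 0 0.4 0 0 0 1;0 0 0.6 0 0 0 1;0 0 0.7 0 0 0 1;0 0 0.7 0 0 0 1;0 0 0.6 0 0 0 1;0 0 0.5 0 0 0 1;0 0 0.3 0 0 0 1;0 0 0.1 0 0 0 1;0 0 0 0 0 0 1"

```text
time_s: 20.5
tcp_pos: [0.523, 0.2136, 0.1146]
ee_rot: [[0.127, -0.992, 0.0], [-0.992, -0.127, -0.0], [0.0, 0.0, -1.0]]
wrist_force: [0.3, -0.7, -2.7]
gripper_width: 0.786
gripper_force: 30.0
```

```bash
python3 go.py .5233 .2135 .0533
```

```text
t 20.5 tcp [0.523 0.214 0.115] j [ 38.655  20.657 -15.027   0.012 -54.323 -31.372] F [ 0.262 -0.694 -2.651] w 68.34578643373652 30.000703701043676
shift units [ 0.006 -0.011  2.452] turn units [ 0.    -0.001 -0.039]
shift units if turned first [ 0.007 -0.011  2.452]
```

jog_arm --plan "0 0 0.15 0 0 0 1;0 0 0.3 0 0 0 1;0 0 0.4 0 0 0 1;0 0 0.4 0 0 0 1;0 0 0.4 0 0 0 1;0 0 0.3 0 0 0 1;0 0 0.2 0 0 0 1;0 0 0.1 0 0 0 1;0 0 0 0 0 0 1;0 0 0 0 0 0 1"

```text
time_s: 21.5
tcp_pos: [0.5232, 0.2138, 0.0588]
ee_rot: [[0.127, -0.992, 0.001], [-0.992, -0.127, 0.0], [-0.0, -0.001, -1.0]]
wrist_force: [0.1, 0.2, -2.3]
gripper_width: 0.787
gripper_force: 30.0
```

jog_arm --plan "0 0 0.05 0 0 0 1;0 0 0.05 0 0 0 1;0 0 0.04 0 0 0 1;0 0 0.03 0 0 0 1;0 0 0 0 0 0 1;0 0 0 0 0 0 1;0 0 0 0 0 0 1;0 0 0 0 0 0 1;0 0 0 0 0 0 1;0 0 0 0 0 0 1"

```text
time_s: 22.5
tcp_pos: [0.5229, 0.2137, 0.0542]
ee_rot: [[0.127, -0.992, 0.0], [-0.992, -0.127, 0.0], [-0.0, -0.0, -1.0]]
wrist_force: [0.3, 0.5, -2.5]
gripper_width: 0.787
gripper_force: 30.0
```

jog_arm --plan "0 0 0.02 0 0 0 1;0 0 0 0 0 0 1;0 0 0.02 0 0 0 1;0 0 0 0 0 0 1;0 0 0 0 0 0 1;0 0 0 0 0 0 1;0 0 0 0 0 0 1;0 0 0 0 0 0 1;0 0 0 0 0 0 1;0 0 0 0 0 0 1"

```text
time_s: 23.5
tcp_pos: [0.5229, 0.2137, 0.0533]
ee_rot: [[0.127, -0.992, 0.0], [-0.992, -0.127, 0.0], [-0.0, -0.0, -1.0]]
wrist_force: [0.8, 0.4, 0.4]
gripper_width: 0.787
gripper_force: 30.0
```

jog_arm --plan "0 0 0.01 0 0 0 1;0 0 0 0 0 0 1;0 0 0 0 0 0 -0.4;0 0 0 0 0 0 -0.6;0 0 0 0 0 0 -0.7;0 0 0 0 0 0 -0.85;0 0 0 0 0 0 -1;0 0 0 0 0 0 -1;0 0 0 0 0 0 -1;0 0 0 0 0 0 -1"

```text
time_s: 24.5
tcp_pos: [0.5229, 0.2137, 0.0529]
ee_rot: [[0.127, -0.992, 0.0], [-0.992, -0.127, -0.0], [0.0, -0.0, -1.0]]
wrist_force: [-0.2, -0.6, -0.3]
gripper_width: 0.997
gripper_force: 0.0
```

jog_arm --plan "0 0 -0.1 0 0 0 -1;0 0 -0.3 0 0 0 -1;0 0 -0.5 0 0 0 -1;0 0 -0.8 0 0 0 -1;0 0 -1 0 0 0 -1;0 0 -1 0 0 0 -1;0 0 -1 0 0 0 -1;0 0 -1 0 0 0 -1;0 0 -0.5 0 0 0 -1;0 0 0 0 0 0 -1"

```text
time_s: 25.5
tcp_pos: [0.5239, 0.2143, 0.2106]
ee_rot: [[0.127, -0.992, 0.004], [-0.992, -0.127, 0.003], [-0.002, -0.005, -1.0]]
wrist_force: [-0.6, 0.8, -0.4]
gripper_width: 0.997
gripper_force: 0.0
```

```bash
python3 - <<'E'
from h import *
np.set_printoptions(precision=4,suppress=True)
n="side";p,d=r.capture(n);P=cloud(n,d);z=P[...,2]
dist=np.hypot(P[...,0]-.523,P[...,1]-.212)
m=(dist<.029)&(z>.115)&(z<.126);q=P[m];print("flange",np.median(q[:,2]),np.linalg.lstsq(np.c_[q[:,:2]-q[:,:2].mean(0),np.ones(len(q))],q[:,2],rcond=None)[0])
m=(dist<.02)&(z>.13)&(z<.15);q=P[m];print("knob",np.median(q[:,2]),cv2.minEnclosingCircle(q[:,:2].astype(np.float32)))
m=(np.hypot(P[...,0]-.511,P[...,1]-.2955)<.02)&(z>.13)&(z<.15);q=P[m];print("neighbour knob",np.median(q[:,2]))
f=np.load("side0.npz");dd=np.abs(f["p"].astype(int)-p).max(-1)
s=r.sense();print(s["tcp_pos"],s["time_s"],s["wrist_force"])
cv2.imwrite("pics/end.png",cv2.resize(p[130:350,80:380,::-1],None,fx=2.6,fy=2.6,interpolation=2))
E
```

```text
flange 0.12173801874213308 [ 0.0174 -0.0533  0.1214]
knob 0.13701209922335655 ((0.5223765969276428, 0.20884154736995697), 0.015094935894012451)
neighbour knob 0.13715837863162128
[0.5229 0.2138 0.2087] 25.55 [-0.0725 -0.9142 -0.7253]
```

View pics/end.png

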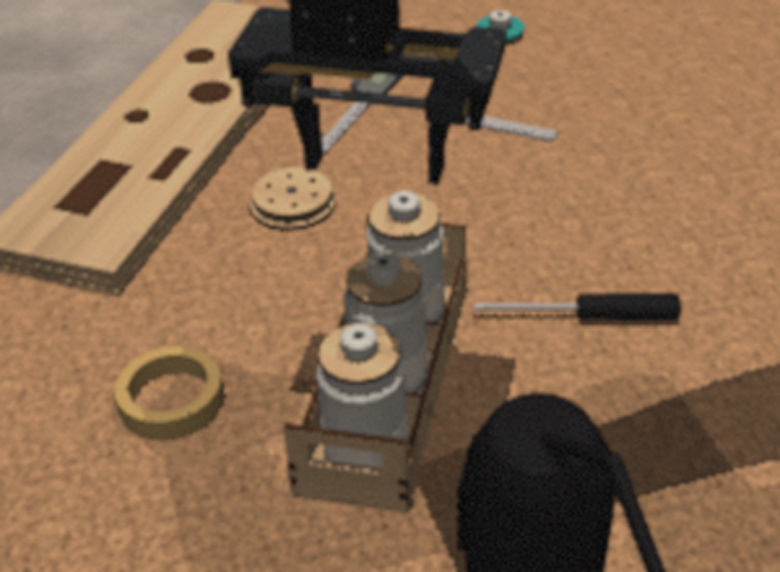

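The final picture shows three lidded canisters in the crate and the gripper clear above them. The knob height matches the neighbour's (0.137). One tighter check of the lid's level before I hand in.

```bash
python3 - <<'E'
from h import *
from scipy.optimize import least_squares
np.set_printoptions(precision=4,suppress=True)
p,d=r.capture("side");P=cloud("side",d);z=P[...,2]
for c in((.5225,.2105),(.5112,.2955),(.5352,.1258)):
    dist=np.hypot(P[...,0]-c[0],P[...,1]-c[1]);q=P[(dist<.028)&(dist>.0165)&(z>.114)&(z<.129)];A=np.c_[q[:,:2]-c,np.ones(len(q))]
    x=least_squares(lambda a:A@a-q[:,2],[0,0,.121],loss="cauchy",f_scale=.0008).x;print(c,len(q),x,"y range",q[:,1].min(),q[:,1].max())
E
```

```text
(0.5225, 0.2105) 187 [-0.0039  0.0031  0.122 ] y range 0.18594593850488605 0.23847881280511796
(0.5112, 0.2955) 225 [-0.007   0.0055  0.122 ] y range 0.2683285877025432 0.32302369066216363
(0.5352, 0.1258) 163 [ 0.0032 -0.0018  0.1221] y range 0.09841269791079088 0.1534770059721713
```

The lid is level, at the same height as the two closed canisters.

```bash
python3 -c "
from station import r
print(r.finish_job())"
```

```text
the job is handed in; nothing more can be done
None
```

The lid is seated level on the canister, the canister stands upright in the crate's middle cell, and the job was handed in at about 26 s; the first grasp at the lid closed on air without touching it, and the second held.

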